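# Turn the reversed battery round in its charging cradle

### The arm

A 6-joint arm with a two-finger parallel gripper is mounted at the origin on the work surface; the furniture and walls round the work are solid. World frame = base frame: x ahead of the robot, y to its left, z up, the work surface at z = 0. Lengths are in m, angles in degrees, forces in N, time in s.
With the tool pointing down it reaches from about 0.375 to 0.9 m from the base axis. Payload 3.1 kg.
Tool frame: the origin (TCP) lies between the finger pads; the fingertips stand 11 mm ahead of it and the grasp point (between the pads) lies 8 mm behind it; z points along the fingers, y is the line along which they close (so a half turn about z gives the same grasp; the last joint's range is limited). The gripper opens to 87 mm and grips with 3 to 60 N. Pads are 19 mm wide; open, the fingers measure 117 mm over their backs; the gripper's body (75 mm by 190 mm) begins 51 mm behind the grasp point.
Start: joints at [-86.889, 30.224, 82.088, -0, 67.689, -10.227], TCP at [0.144, -0.608, 0.234] pointing down, gripper open.
Joint ranges: [-176.69, 176.69], [-43.24, 126.21], [12.49, 139.97], [-82, 262], [0, 151.66], [-163.58, 163.58]. Speed limits (degrees/s): [159.86, 159.86, 180, 180, 180, 180].

### API

Orientations are given as a 3x3 rotation matrix whose columns are the frame's x, y, z axes.
In Python, from rig import bot, viewer, workorder, nets gives the robot as it stands. The module is installed in compiled form; this text tells all that it offers.
- The arm moves only by the tool move_arm, never from a script. Its argument "increments" is a list of rows, each a list of 7 numbers: the shift along the tool's x, y, z normalised to -1 to 1, where 1 is 0.3 m, then the turn, a rotation vector about the tool's x, y, z normalised to -1 to 1, where 1 is pi rad, then the opening, from 0 (shut) to 1 (fully open). In form: [[tx, ty, tz, wx, wy, wz, grip], ...]. A call has 1 to 10 rows; each row is the pose to reach, as a shift and turn from the pose commanded when the call began, along the tool's axes at that moment, turning the shorter way round; what a row does not reach only later rows make up. A row lasts 1/12 s, in which the tool goes at most 41.7 mm and 7.16 degrees, less where a joint would pass 70% of its speed; a pose out of reach is approached as far as the arm can. A call with a number of a shift or a turn outside -1 to 1 is refused whole. A call with a gripper value outside its range is refused whole. The fingers move at their own pace and stop on an object; the grip force is fixed at half the most. Time passes only in rows, so rows that repeat a pose let the fingers close. It gives the time, the measured TCP pose, the force, the opening and the grip force at its end, in the units of the state.
- bot.read_state(): the state, without advancing time (a new reading comes with each control period).
- viewer.capture(name): name is "scene" or "top" or "wrist"; returns a dict with "image" (400x640x3 uint8, blue, green, red), "K" (3x3 intrinsics, pixels), "dist" ([k1, k2, p1, p2, k3] as OpenCV has them; the pictures are not rectified), "eye" and "orientation" of the camera in the world. Camera axes: x right, y up, looking along -z (the intrinsics and any distortion apply to the point x, -y, -z); pixel columns grow to the right and rows downward; lengths in m; the calibration is good to about 2 mm. A picture is of the moment at which its call begins. There is no depth.
- workorder.hand_in(): hands the job in; it is judged then, once.
Trained networks look in the newest picture that a camera, given by its name, has taken for a name from the list of things; names that differ only in an ending like _2 or _b are one class to them, and where a whole thing is asked for, a point or a joint stands for the part that bears it (a point fixed in the world has none). Each returns a list of dicts, best first, with "conf" (0 to 1); they miss things now and then, are a little off and sometimes report something else, mostly with a low value. They report only what shows in the picture. A call takes as long as a camera call. They do not tell look-alikes from the thing itself.
- nets.find_in(camera, thing): "location" ([column, row] in pixels, amid what is visible of it).
The state is a dict: "time_s": time; "joint_positions": joint angles; "qvel": joint speeds; "tau": joint torques, N m; "position": TCP position; "tcp_rot": TCP orientation; "force": force on the tool from outside, world axes, zero at the start; "moment": the same for the moment, N m; "opening": opening from 0.0 (shut) to 1.0 (fully open); "grasp_force": force on a finger pad.
Only numpy, scipy, OpenCV 4.12 (cv2) and the standard library are available. Lean on these libraries where they do the work, as an engineer would, in place of code of your own. Each camera call takes 0.05 s, during which the arm holds its last target. There are 200 camera calls.

### The job

One of the two stick batteries has been put into its charging cradle the wrong way round: its narrow end is at the sprung plate. Take it out, turn it end for end and put it back in the same cradle, lying fully down on the saddles with its narrow end home under the fixed hook and the sprung plate against its wide end. Leave the other battery seated as it is.

Things in the scene. Friction and masses are not known exactly. Their poses are not given: they have to be found in the camera images.
- cradle: Charging cradle with the wrongly placed battery: black base plate 206 x 64 mm, 10 mm thick, fixed to the bench. Origin on the bench top below the seated battery's centre; x along the slot from the hooked end to the sprung end, z up. The slot sides are open for fingers at x = -35..35 mm. The battery lies on two saddles (x = -65..-35 and 35..65 mm), tops 20 mm above the bench.
- cradle_hook (a point): Middle of the front edge of the steel hook lip at the fixed end, 59.5 mm above the bench, at x = -59 mm of the cradle. The lip is 52 mm wide, 57 to 62 mm high, and overhangs the fixed wall (inner face at x = -65 mm) by 6 mm. Beside each saddle a cheek rises 36 mm above the bench; the cheeks stand 46 mm apart inside.
- cradle_plate (a joint): Sprung steel plate of that cradle, 44 mm wide, 14 to 60 mm above the bench. At 0 (empty) its inner face is at x = 61 mm of the cradle; it slides toward +x by up to 0.024 m. It pushes back with 5 N at 0, rising 0.25 N per mm. A seated battery holds it at 0.004. The spring housing behind it, x = 99..117 mm, is 62 mm high.
- battery_centre (a point): Centre (half-way up) of the wrongly placed battery: white bar 130 mm long, 34 mm high, 40 mm wide, but only 22 mm wide over the last 24 mm at its narrow end; top and bottom alike; about 0.25 kg. x axis toward its narrow end. Seated, the centre is 37 mm above the bench, one end under the hook, the other pressed by the plate. At the start its narrow end is at the plate (wrong).
- battery_narrow (a point): Middle of the end face of that battery's narrow end, 65 mm from its centre.
- cradle_spare: The other charging cradle, alike in every way, its origin and axes likewise, about 0.25 m away.
- battery_spare_centre (a point): Centre of the other battery, alike in every way, which sits the right way round (narrow end under the hook) in the other cradle and is to be left alone.
There are look-alikes about, which are no part of the job. What is shaped like the part that bears battery_spare_centre but turquoise or yellow is not meant.

How it is judged:
By the outcome, as a careful person would: the job done as asked, in the order asked, and still so for the second after the job is handed in, with the robot touching nothing.
It also fails if it takes over 45 s, if anything falls off the work surface, if the arm or the gripper's body presses on something with over 40 N, if the wrist force passes 120 N, or if a joint passes its speed limit or range.

## Working session

There is one attempt and no reset: what is moved stays moved. The work goes in short steps, Python scripts to look and compute and a tool call to move; the robot and the scene stay as the last step left them, time stands still between calls to the robot, and variables do not carry over. Pictures are saved under pics/ and viewed, at most 10 in all, crops included, and the job is handed in when it is done.

Besides the shell and the picture viewer there is one more tool, called after "Emit:" as name(argument=value, ...), one argument or row to a line, values as JSON. move_arm: Moves the arm, as the interface text tells. Its arguments: {"type":"object","properties":{"increments":{"type":"array"}},"required":["increments"]}

```bash
mkdir -p pics
cat > h.py <<'E'
import numpy as np, cv2
from rig import bot, viewer, workorder, nets
def cap(n):
    return viewer.capture(n)
def proj(c,P):
    P=np.atleast_2d(P); R=np.array(c["orientation"]); q=(P-np.array(c["eye"]))@R
    q=q*[1,-1,-1]
    return cv2.projectPoints(q.reshape(-1,1,3),np.zeros(3),np.zeros(3),np.array(c["K"],float),np.array(c["dist"],float))[0].reshape(-1,2)
def ray(c,uv):
    p=cv2.undistortPoints(np.array(uv,float).reshape(-1,1,2),np.array(c["K"],float),np.array(c["dist"],float)).reshape(-1,2)
    d=np.c_[p[:,0],-p[:,1],-np.ones(len(p))]@np.array(c["orientation"]).T
    return np.array(c["eye"]),d
def onz(c,uv,z):
    e,d=ray(c,uv); return e+d*((z-e[2])/d[:,2:3])
E
python3 - <<'E'
from h import *
import json
ims=[]
for n in ["scene","top","wrist"]:
    c=cap(n); cv2.imwrite(f"pics/{n}0.png",c["image"]); print(n,np.round(c["eye"],3),np.round(c["orientation"],2).tolist(),np.round(c["K"],1).tolist())
    for t in ["cradle","battery_centre","battery_narrow","cradle_hook","cradle_plate","battery_spare_centre"]:
        print(t,[(np.round(d["location"]).astype(int).tolist(),round(d["conf"],2)) for d in nets.find_in(n,t)])
print(bot.read_state())
E
```

```text
scene [0.156 0.71  0.716] [[-0.89, 0.31, -0.34], [-0.46, -0.58, 0.67], [0.01, 0.75, 0.66]] [[418.6, 0.0, 324.9], [0.0, 418.6, 206.9], [0.0, 0.0, 1.0]]
cradle [([325, 168], 0.89)]
battery_centre [([326, 156], 0.76)]
battery_narrow [([326, 157], 0.63), ([311, 150], 0.49)]
cradle_hook [([326, 169], 0.63)]
cradle_plate []
battery_spare_centre [([343, 306], 0.64), ([282, 232], 0.61), ([323, 204], 0.59)]
top [0.403 0.019 1.151] [[-0.02, 1.0, -0.08], [-1.0, -0.02, -0.02], [-0.02, 0.08, 1.0]] [[441.0, 0.0, 324.0], [0.0, 441.0, 204.6], [0.0, 0.0, 1.0]]
cradle [([404, 148], 0.68)]
battery_centre []
battery_narrow [([405, 167], 0.69)]
cradle_hook [([406, 146], 0.63)]
cradle_plate [([417, 143], 0.45)]
battery_spare_centre [([337, 193], 0.8), ([278, 182], 0.73), ([246, 260], 0.57)]
wrist [ 0.223 -0.59   0.384] [[0.23, 0.93, 0.29], [-0.97, 0.22, 0.07], [0.0, -0.3, 0.95]] [[286.1, 0.0, 318.7], [0.0, 286.1, 199.7], [0.0, 0.0, 1.0]]
cradle []
battery_centre []
battery_narrow []
cradle_hook []
cradle_plate []
battery_spare_centre []
{'time_s': 1.05, 'joint_positions': array([-8.68896772e+01,  3.02218394e+01,  8.20874143e+01,  8.06450980e-04,
        6.76914775e+01, -1.02284230e+01]), 'qvel': array([-0.03792   ,  0.02349531, -0.12695571,  0.05347001, -0.03927248,
        0.02501639]), 'tau': array([ 5.79907428e-04, -4.40022647e+01, -1.76988691e+01,  6.33288617e-02,
        5.03225578e-02, -1.23114481e-05]), 'position': array([ 0.14421123, -0.60810437,  0.23356786]), 'tcp_rot': array([[ 9.73024313e-01,  2.30702591e-01,  1.23100488e-05],
       [ 2.30702590e-01, -9.73024313e-01,  1.34508396e-05],
       [ 1.50811203e-05, -1.02480338e-05, -1.00000000e+00]]), 'force': array([-0.0390298 ,  0.48417902,  0.42015557]), 'moment': array([-0.00219517, -0.07222354, -0.02535932]), 'grasp_force': 0.0, 'opening': 0.9972117577235801}
```

View pics/top0.png

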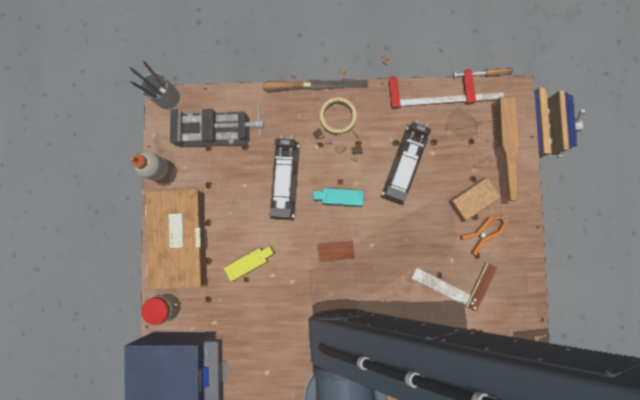

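View pics/scene0.png

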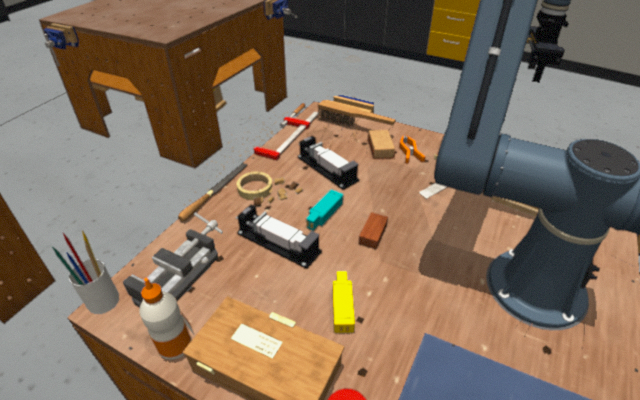

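The top view shows a white battery in each of two cradles, at top (285,180) and (405,165). The turquoise (340,197) and yellow (248,263) bars are look-alikes. I need a close crop to tell which white battery is the wrong way round.

Run:
```python
from h import *
t=cv2.imread("pics/top0.png")
a=cv2.resize(t[130:225,260:310],None,fx=6,fy=6,interpolation=cv2.INTER_CUBIC)
b=cv2.resize(t[115:210,378:438],None,fx=6,fy=6,interpolation=cv2.INTER_CUBIC)
cv2.imwrite("pics/crop0.png",np.hstack([a,b]))
```

```text
(no output)
```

View pics/crop0.png

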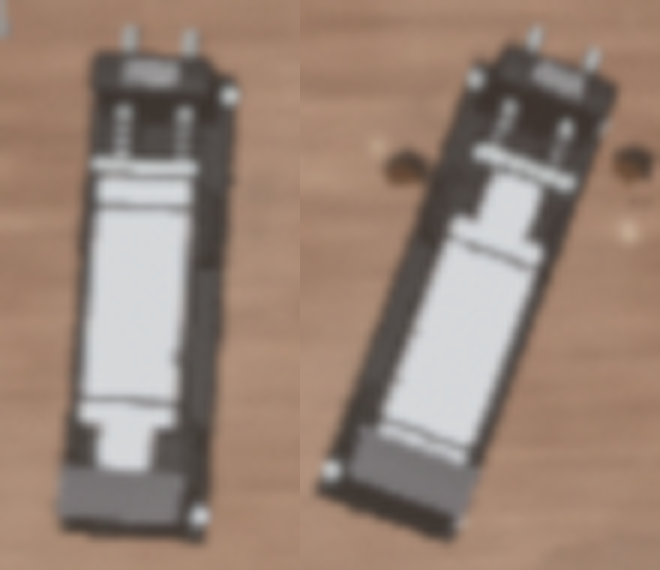

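The right-hand cradle at top (405,165) is the wrong one: its wide end is under the dark hook at about (398,189) and its narrow end is at the plate at about (415,143). The left battery is seated correctly.

Run:
```python
from h import *
t=cap("top"); 
uv=[(398,189.3),(415.5,143)]
P=onz(t,uv,0.0595); print(P)
d=P[1]-P[0]; yaw=np.degrees(np.arctan2(d[1],d[0])); print(yaw,np.linalg.norm(d[:2]))
u=d[:2]/np.linalg.norm(d[:2]); o=P[0,:2]+u*.059; print("o",o)
s=bot.read_state(); 
w=cap("wrist"); R=s["tcp_rot"]; print("cam in tool",R.T@(np.array(w["eye"])-s["position"]), R.T@np.array(w["orientation"]))
```

```text
[[ 0.52992212 -0.14324135  0.0595    ]
 [ 0.64601219 -0.19150271  0.0595    ]]
-22.57379927042094 0.1257221685759902
o [ 0.58440188 -0.16588986]
cam in tool [ 0.08128897  0.00033539 -0.15043578] [[ 9.99858808e-07  9.54227323e-01  2.99082288e-01]
 [ 9.99999872e-01  1.50603542e-04 -4.83846348e-04]
 [-5.06742258e-04  2.99082250e-01 -9.54227201e-01]]
```

Emit:
move_arm(
  increments=[
    [0.883, -0.548, 0, 0, 0, 0.2, 1],
    [0.883, -0.548, 0, 0, 0, 0.2, 1],
    [0.883, -0.548, 0, 0, 0, 0.2, 1],
    [0.883, -0.548, 0, 0, 0, 0.2, 1],
    [0.883, -0.548, 0, 0, 0, 0.2, 1],
    [0.883, -0.548, 0, 0, 0, 0.2, 1],
    [0.883, -0.548, 0, 0, 0, 0.2, 1],
    [0.883, -0.548, 0, 0, 0, 0.2, 1],
    [0.883, -0.548, 0, 0, 0, 0.2, 1],
  ],
)

```text
time_s: 1.9
position: [0.3667, -0.3827, 0.2337]
tcp_rot: [[0.925, -0.38, 0.001], [-0.38, -0.925, 0.002], [-0.0, -0.002, -1.0]]
force: [0.3, -0.1, -0.6]
opening: 0.997
grasp_force: 0.0
```

Emit:
move_arm(
  increments=[
    [0.392, -0.963, 0, 0, 0, 0, 1],
    [0.392, -0.963, 0, 0, 0, 0, 1],
    [0.392, -0.963, 0, 0, 0, 0, 1],
    [0.392, -0.963, 0, 0, 0, 0, 1],
    [0.392, -0.963, 0, 0, 0, 0, 1],
    [0.392, -0.963, 0, 0, 0, 0, 1],
    [0.392, -0.963, 0, 0, 0, 0, 1],
    [0.392, -0.963, 0, 0, 0, 0, 1],
    [0.392, -0.963, 0, 0, 0, 0, 1],
    [0.392, -0.963, 0, 0, 0, 0, 1],
  ],
)

```text
time_s: 2.73
position: [0.5843, -0.1655, 0.2333]
tcp_rot: [[0.924, -0.383, -0.0], [-0.383, -0.924, -0.001], [-0.0, 0.001, -1.0]]
force: [0.3, -0.6, -0.2]
opening: 1.001
grasp_force: 0.0
```

Run:
```python
from h import *
s=bot.read_state(); print(s["time_s"],s["position"],s["tcp_rot"].tolist(),s["joint_positions"])
c=cap("wrist"); cv2.imwrite("pics/w1.png",c["image"])
np.save("w1.npy",c,allow_pickle=True)
```

```text
2.7333 [ 0.58426752 -0.16550659  0.23328994] [[0.9236545054641094, -0.38322596944828274, -0.0004592126687112239], [-0.38322621017819597, -0.9236542671619812, -0.0006830709484062029], [-0.00016238321458510069, 0.0008069038897430717, -0.9999996612688447]] [-2.63251470e+01  2.88653937e+01  8.47381070e+01 -5.10117378e-02
  6.64027341e+01  8.62289377e+01]
```

View pics/w1.png

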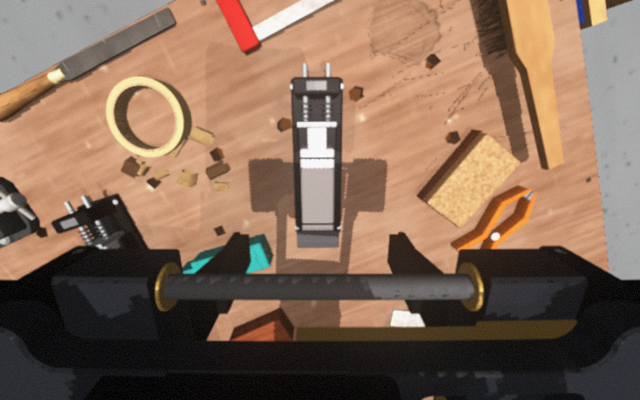

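The wrist view shows the wrong battery upright, with the plate at row ~125, narrow end at (317,138) and hook at (317,238). I'll take a second view lower and further back for triangulation.

Emit:
move_arm(
  increments=[
    [-0.2, 0, 0.2, 0, 0, 0, 1],
    [-0.2, 0, 0.2, 0, 0, 0, 1],
    [-0.2, 0, 0.2, 0, 0, 0, 1],
    [-0.2, 0, 0.2, 0, 0, 0, 1],
  ],
)

```text
time_s: 3.12
position: [0.5229, -0.1418, 0.1712]
tcp_rot: [[0.922, -0.387, -0.009], [-0.387, -0.922, 0.004], [-0.01, -0.0, -1.0]]
force: [0.1, 0.0, 1.0]
opening: 1.002
grasp_force: 0.0
```

Run:
```python
from h import *
s=bot.read_state(); print(s["time_s"],s["position"])
c=cap("wrist"); cv2.imwrite("pics/w2.png",c["image"]); np.save("w2.npy",c,allow_pickle=True)
c1=np.load("w1.npy",allow_pickle=True).item()
# predicted points w/ current estimate
o=np.array([.5844,-.1659]);y=np.radians(-22.57)
M=np.array([[np.cos(y),-np.sin(y)],[np.sin(y),np.cos(y)]])
pts=np.array([[-59,0,59.5],[-59,26,62],[-59,-26,62],[65,22,60],[65,-22,60],[41,20,54],[41,-20,54],[117,0,62]])/1000
W=np.c_[pts[:,:2]@M.T+o,pts[:,2]]
for k in (c1,c): print(np.round(proj(k,W),1).tolist())
a=cv2.resize(c1["image"][65:255,275:360],None,fx=3.1,fy=3.1,interpolation=cv2.INTER_CUBIC)
b=cv2.resize(c["image"][20:220,262:372],None,fx=3.1,fy=3.1,interpolation=cv2.INTER_CUBIC)
H=max(a.shape[0],b.shape[0]); 
cv2.imwrite("pics/crop1.png",np.hstack([cv2.copyMakeBorder(k,0,H-k.shape[0],0,0,0) for k in(a,b)])[:600])
```

```text
3.1167 [ 0.5229008  -0.1418121   0.17115237]
[[317.9, 229.9], [296.6, 230.7], [339.2, 230.7], [297.8, 125.9], [337.9, 126.0], [300.4, 147.3], [335.4, 147.3], [317.8, 74.7]]
[[316.1, 191.2], [288.5, 192.1], [343.7, 191.9], [288.3, 46.6], [341.9, 46.3], [292.3, 78.6], [338.5, 78.4], [314.6, -28.7]]
```

View pics/crop1.png

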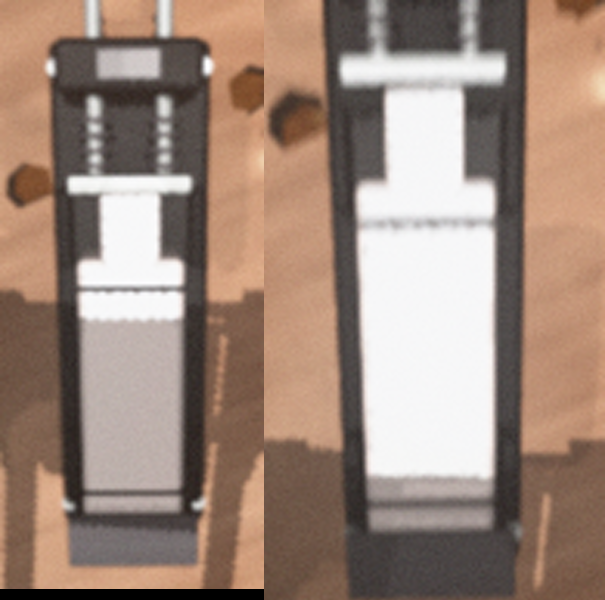

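Both crops agree with the rough pose to 1–2 px (plate edge at row 127 in view 1 and 47 in view 2; hook edge at rows 231 and 191). I'll fit the pose and check heights.

```bash
cat > fit.py <<'E'
from h import *
from scipy.optimize import least_squares
c1,c2=[np.load(f"w{i}.npy",allow_pickle=True).item() for i in(1,2)]
A=lambda p:[275+p[0]/3.1,65+p[1]/3.1]
B=lambda p:[262+(p[0]-264)/3.1,20+p[1]/3.1]
m1=np.array([A(p) for p in[(68,515),(197,515),(69,193),(191,193),(78,260),(184,260)]])
m2=np.array([B(p) for p in[(347,530),(518,530),(340,85),(505,85),(358,182),(495,182)]])
X=np.array([[-59,26,62],[-59,-26,62],[65,22,60],[65,-22,60],[41,20,54],[41,-20,54]])/1000
def W(v,z=0):
    c,s=np.cos(v[2]),np.sin(v[2]); return np.c_[X[:,:2]@np.array([[c,s],[-s,c]])+v[:2],X[:,2]+z]
f=lambda v:np.r_[(proj(c1,W(v,v[3]))-m1).ravel(),(proj(c2,W(v,v[3]))-m2).ravel()]
r=least_squares(f,[.584,-.166,-.39,0]); print(r.x,np.degrees(r.x[2]),np.round(r.fun.reshape(-1,2),1).tolist())
g=lambda v:f(np.r_[v,0]); r=least_squares(g,[.584,-.166,-.39]); print(r.x,np.degrees(r.x[2]),abs(r.fun).max())
# free triangulation of shoulders & plate & hook heights
for i in range(6):
    t=least_squares(lambda p:np.r_[(proj(c1,p)-m1[i:i+1]).ravel(),(proj(c2,p)-m2[i:i+1]).ravel()],W(np.r_[r.x])[i]).x; print(i,np.round(t,4))
E
python3 fit.py
```

```text
[ 0.58408097 -0.16512867 -0.38479181 -0.00150921] -22.046946860807843 [[-0.3, -0.3], [0.5, -0.6], [-0.4, -0.7], [0.1, -1.0], [-0.5, -1.1], [0.1, -1.4], [-0.1, 1.5], [-0.5, 0.8], [0.6, 0.6], [0.6, -0.2], [-1.0, 1.0], [0.8, 0.3]]
[ 0.58412416 -0.16516247 -0.38479982] -22.047405599203064 1.8816588708659197
0 [ 0.5432 -0.1221  0.0726]
1 [ 0.5239 -0.1678  0.0721]
2 [ 0.652  -0.1693  0.0638]
3 [ 0.6355 -0.2091  0.0625]
4 [ 0.629  -0.1633  0.0617]
5 [ 0.6145 -0.198   0.0611]
```

```bash
cat > go.py <<'E'
# usage: go.py x y z(mm, cradle frame, of TCP) flip(0/1) pitch(deg, + = tool-x end of cradle up)
import sys
from h import *
from scipy.spatial.transform import Rotation as Ro
O=np.array([.5841,-.1652,0]); YAW=-22.05
Rc=Ro.from_euler('z',YAW,degrees=True).as_matrix()
def target(x,y,z,flip,pitch):
    R=Rc@Ro.from_euler('y',-pitch,degrees=True).as_matrix()@Ro.from_euler('z',180*flip,degrees=True).as_matrix()@np.diag([1,-1,-1])
    return O+Rc@np.array([x,y,z])/1000,R
if __name__=="__main__":
    s=bot.read_state(); R=s["tcp_rot"]; p=s["position"]
    loc=Rc.T@(p-O)*1000
    print("t",round(s["time_s"],2),"tcp cradle mm",np.round(loc,1),"J",np.round(s["joint_positions"],0),"open",round(s["opening"]*87,1),"gf",round(s["grasp_force"],1),"F",np.round(Rc.T@s["force"],1))
    print("err rotvec tool vs cradle", np.round(np.degrees(Ro.from_matrix(Rc.T@R@np.diag([1,-1,-1])).as_rotvec()),2))
    a=[float(v) for v in sys.argv[1:]]
    for i in range(0,len(a),5):
        P,T=target(*a[i:i+5])
        print(np.round(np.r_[R.T@(P-p)/.3, Ro.from_matrix(R.T@T).as_rotvec()/np.pi],4).tolist())
E
python3 go.py 0 0 100 0 0 0 0 32 0 0
```

```text
t 3.17 tcp cradle mm [-60.9  -1.6 173.2] J [-27.  29.  97.  -0.  54.  86.] open 87.4 gf 0.0 F [ 0.9 -0.1 -0.1]
err rotvec tool vs cradle [-0.01  0.11 -0.75]
[0.2035, -0.0079, 0.2436, 0.0001, 0.0006, -0.0042]
[0.2039, -0.0079, 0.4703, 0.0001, 0.0006, -0.0042]
```

Emit:
move_arm(
  increments=[
    [0.2035, -0.008, 0.244, 0, 0, -0.004, 1],
    [0.2035, -0.008, 0.244, 0, 0, -0.004, 1],
    [0.2035, -0.008, 0.244, 0, 0, -0.004, 1],
    [0.2035, -0.008, 0.35, 0, 0, -0.004, 1],
    [0.2035, -0.008, 0.42, 0, 0, -0.004, 1],
    [0.2035, -0.008, 0.47, 0, 0, -0.004, 1],
    [0.2035, -0.008, 0.47, 0, 0, -0.004, 1],
    [0.2035, -0.008, 0.47, 0, 0, -0.004, 1],
  ],
)

```text
time_s: 3.83
position: [0.5867, -0.1652, 0.033]
tcp_rot: [[0.927, -0.374, 0.001], [-0.374, -0.927, -0.001], [0.001, 0.0, -1.0]]
force: [0.4, 0.0, -0.2]
opening: 0.996
grasp_force: 0.0
```

```bash
python3 go.py 0 0 32 0 0
```

```text
t 3.83 tcp cradle mm [ 2.4  1.  33. ] J [-26.  45.  92.  -0.  43.  86.] open 86.6 gf 0.0 F [ 0.3  0.2 -0.2]
err rotvec tool vs cradle [-0.01 -0.07  0.06]
[-0.008, 0.0033, 0.0035, 0.0001, -0.0004, 0.0003]
```

Emit:
move_arm(
  increments=[
    [-0.008, 0.003, 0.003, 0, 0, 0, 0],
    [-0.008, 0.003, 0.003, 0, 0, 0, 0],
    [-0.008, 0.003, 0.003, 0, 0, 0, 0],
    [-0.008, 0.003, 0.003, 0, 0, 0, 0],
    [-0.008, 0.003, 0.003, 0, 0, 0, 0],
    [-0.008, 0.003, 0.003, 0, 0, 0, 0],
    [-0.008, 0.003, 0.003, 0, 0, 0, 0],
    [-0.008, 0.003, 0.003, 0, 0, 0, 0],
  ],
)

```text
time_s: 4.5
position: [0.5833, -0.1638, 0.0317]
tcp_rot: [[0.928, -0.374, 0.0], [-0.374, -0.928, 0.0], [0.0, -0.0, -1.0]]
force: [1.4, 2.7, 0.5]
opening: 0.478
grasp_force: 3.8
```

```bash
python3 go.py 0 0 33 0 0
```

```text
t 4.5 tcp cradle mm [-1.3  1.  31.7] J [-26.  45.  93.   0.  43.  86.] open 41.6 gf 3.8 F [0.3 3.1 0.5]
err rotvec tool vs cradle [ 0.01 -0.01  0.1 ]
[0.0043, 0.0033, -0.0042, -0.0001, -0.0, 0.0006]
```

Emit:
move_arm(
  increments=[
    [0, 0, 0, 0, 0, 0, 0],
    [0, 0, 0, 0, 0, 0, 0],
    [0, 0, 0, 0, 0, 0, 0],
    [0.012, 0, 0, 0, 0, 0, 0],
    [0.024, 0, 0, 0, 0, 0, 0],
    [0.036, 0, 0, 0, 0, 0, 0],
    [0.036, 0, 0, 0, 0, 0, 0],
    [0.036, 0, 0, 0, 0, 0, 0],
  ],
)

```text
time_s: 5.17
position: [0.5861, -0.1646, 0.0315]
tcp_rot: [[0.928, -0.372, -0.016], [-0.372, -0.928, 0.007], [-0.017, -0.0, -1.0]]
force: [-11.5, 5.0, 13.3]
opening: 0.457
grasp_force: 30.0
```

```bash
python3 go.py 10 0 33 0 0
```

```text
t 5.17 tcp cradle mm [ 1.7  1.3 31.5] J [-26.  45.  91.  -0.  44.  86.] open 39.8 gf 30.0 F [-12.5   0.3  13.3]
err rotvec tool vs cradle [0.02 0.99 0.19]
[0.0277, 0.0044, -0.0054, -0.0001, 0.0055, 0.001]
```

Emit:
move_arm(
  increments=[
    [0.0, 0, -0.004, 0, 0, 0, 0],
    [0.0, 0, -0.006, 0, 0, 0, 0],
    [0.0, 0, -0.006, 0, 0, 0, 0],
    [0.0, 0, -0.006, 0, 0, 0, 0],
  ],
)

```text
time_s: 5.5
position: [0.5871, -0.165, 0.0316]
tcp_rot: [[0.928, -0.373, -0.014], [-0.373, -0.928, 0.006], [-0.015, -0.0, -1.0]]
force: [-7.0, 3.9, 1.0]
opening: 0.455
grasp_force: 30.0
```

```bash
python3 go.py 10 0 33 0 0
```

```text
t 5.5 tcp cradle mm [ 2.7  1.3 31.6] J [-26.  45.  91.  -0.  44.  86.] open 39.6 gf 30.0 F [-7.9  1.   1. ]
err rotvec tool vs cradle [0.02 0.87 0.17]
[0.0241, 0.0044, -0.0051, -0.0001, 0.0048, 0.001]
```

Emit:
move_arm(
  increments=[
    [0.01, 0, -0.002, 0, 0, 0, 0],
    [0.02, 0, -0.004, 0, 0, 0, 0],
    [0.02, 0, -0.004, 0, 0, 0, 0],
    [0.02, 0, -0.004, 0, 0, 0, 0],
    [0.02, 0, -0.004, 0, 0, 0, 0],
  ],
)

```text
time_s: 5.92
position: [0.5918, -0.1669, 0.0318]
tcp_rot: [[0.928, -0.373, -0.016], [-0.373, -0.928, 0.007], [-0.018, -0.0, -1.0]]
force: [-7.6, 2.1, -3.5]
opening: 0.455
grasp_force: 30.0
```

```bash
python3 go.py 10 0 33 0 0
python3 - <<'E'
from h import *
c=cap("wrist"); s=c["image"][0:200,230:400]; cv2.imwrite("pics/crop3.png",cv2.resize(s,None,fx=3,fy=3,interpolation=cv2.INTER_CUBIC))
E
```

```text
t 5.92 tcp cradle mm [ 7.8  1.3 31.8] J [-26.  45.  90.  -0.  45.  86.] open 39.6 gf 30.0 F [-7.9 -0.9 -3.5]
err rotvec tool vs cradle [0.03 1.01 0.17]
[0.0073, 0.0044, -0.0043, -0.0002, 0.0056, 0.0009]
```

View pics/crop3.png

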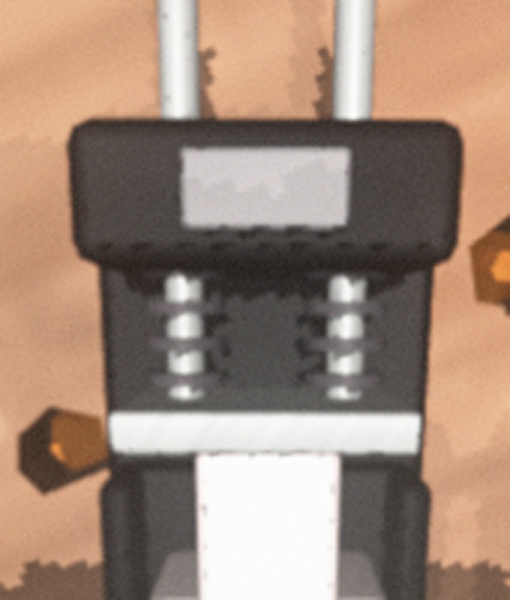

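The plate edge (crop row 453) is moving with the battery, and 8 N matches a plate travel of about 13 mm, so the hook is clear. Lifting now.

Emit:
move_arm(
  increments=[
    [0, 0, -0.015, 0, 0, 0, 0],
    [0, 0, -0.03, 0, 0, 0, 0],
    [0, 0, -0.05, 0, 0, 0, 0],
    [0, 0, -0.08, 0, 0, 0, 0],
    [0, 0, -0.11, 0, 0, 0, 0],
    [0, 0, -0.14, 0, 0, 0, 0],
    [0, 0, -0.14, 0, 0, 0, 0],
  ],
)

```text
time_s: 6.55
position: [0.5966, -0.1695, 0.076]
tcp_rot: [[0.928, -0.373, -0.004], [-0.373, -0.928, 0.001], [-0.005, 0.001, -1.0]]
force: [0.4, 0.3, -2.0]
opening: 0.456
grasp_force: 30.0
```

```bash
python3 go.py 0 0 150 0 0
```

```text
t 6.55 tcp cradle mm [13.2  0.7 76. ] J [-26.  42.  89.  -0.  49.  86.] open 39.7 gf 30.0 F [ 0.3  0.5 -2. ]
err rotvec tool vs cradle [-0.03  0.26  0.15]
[-0.0452, 0.0024, -0.2463, 0.0002, 0.0014, 0.0008]
```

Emit:
move_arm(
  increments=[
    [-0.045, 0.002, -0.12, 0, 0, 0, 0],
    [-0.045, 0.002, -0.24, 0, 0, -0.04, 0],
    [-0.045, 0.002, -0.24, 0, 0, -0.38, 0],
    [-0.045, 0.002, -0.24, 0, 0, -0.38, 0],
    [-0.045, 0.002, -0.24, 0, 0, -0.38, 0],
    [-0.045, 0.002, -0.24, 0, 0, -0.38, 0],
    [-0.045, 0.002, -0.24, 0, 0, -0.38, 0],
    [-0.045, 0.002, -0.24, 0, 0, -0.38, 0],
    [-0.045, 0.002, -0.24, 0, 0, -0.38, 0],
    [-0.045, 0.002, -0.24, 0, 0, -0.38, 0],
  ],
)

```text
time_s: 7.38
position: [0.5861, -0.1663, 0.1481]
tcp_rot: [[0.733, 0.681, -0.0], [0.681, -0.733, -0.001], [-0.001, 0.001, -1.0]]
force: [-0.1, 0.0, -1.7]
opening: 0.459
grasp_force: 30.0
```

Emit:
move_arm(
  increments=[
    [0, 0, 0, 0, 0, -0.38, 0],
    [0, 0, 0, 0, 0, -0.38, 0],
    [0, 0, 0, 0, 0, -0.38, 0],
    [0, 0, 0, 0, 0, -0.38, 0],
    [0, 0, 0, 0, 0, -0.38, 0],
    [0, 0, 0, 0, 0, -0.38, 0],
    [0, 0, 0, 0, 0, -0.38, 0],
    [0, 0, 0, 0, 0, -0.38, 0],
    [0, 0, 0, 0, 0, -0.38, 0],
    [0, 0, 0, 0, 0, -0.38, 0],
  ],
)

```text
time_s: 8.22
position: [0.5861, -0.1663, 0.1481]
tcp_rot: [[-0.362, 0.932, -0.0], [0.932, 0.362, -0.001], [-0.001, -0.0, -1.0]]
force: [-0.2, 0.3, -2.6]
opening: 0.46
grasp_force: 30.0
```

```bash
python3 go.py 0 0 150 1 0
```

```text
t 8.22 tcp cradle mm [  2.3  -0.2 148.1] J [-26.  35.  89.  -0.  56. -48.] open 40.0 gf 30.0 F [-0.3  0.2 -2.6]
err rotvec tool vs cradle [-3.0000e-02  5.0000e-02  1.3328e+02]
[0.0058, -0.0049, -0.0063, -0.0002, 0.0002, -0.2595]
```

Emit:
move_arm(
  increments=[
    [0.006, -0.005, 0, 0, 0, -0.26, 0],
    [0.006, -0.005, 0, 0, 0, -0.26, 0],
    [0.006, -0.005, 0, 0, 0, -0.26, 0],
    [0.006, -0.005, 0, 0, 0, -0.26, 0],
    [0.006, -0.005, 0, 0, 0, -0.26, 0],
    [0.006, -0.005, 0, 0, 0, -0.26, 0],
    [0.006, -0.005, 0, 0, 0, -0.26, 0],
    [0.006, -0.005, 0, 0, 0, -0.26, 0],
    [0.006, -0.005, 0, 0, 0, -0.26, 0],
  ],
)

```text
time_s: 8.97
position: [0.584, -0.1649, 0.1482]
tcp_rot: [[-0.925, 0.381, -0.0], [0.381, 0.925, -0.0], [-0.0, -0.0, -1.0]]
force: [0.4, 0.2, -2.1]
opening: 0.457
grasp_force: 30.0
```

```bash
python3 go.py 0 0 150 1 0
python3 - <<'E'
from h import *
c=cap("wrist"); np.save("w4.npy",c,allow_pickle=True); cv2.imwrite("pics/w4.png",c["image"])
s=bot.read_state(); R=s["tcp_rot"];p=s["position"]
# predicted battery corners, tool frame: centre at x=+1.3, z: grasp: TCP at z31.7, centre 37 -> centre 5.3 behind
b=np.array([[66.3,11,-22.3],[66.3,-11,-22.3],[42.3,20,-22.3],[42.3,-20,-22.3],[66.3,11,11.7],[66.3,-11,11.7]])/1000
print(np.round(proj(c,p+b@R.T),1).tolist())
E
```

```text
t 8.97 tcp cradle mm [ -0.2   0.3 148.2] J [-26.  35.  89.  -0.  56. -94.] open 39.7 gf 30.0 F [ 0.3  0.3 -2.1]
err rotvec tool vs cradle [-0.0000e+00  4.0000e-02  1.7966e+02]
[-0.0006, -0.0009, -0.0059, -0.0001, 0.0, -0.0019]
[[345.9, 150.0], [296.5, 150.0], [363.7, 201.4], [278.6, 201.4], [340.4, 141.9], [301.1, 141.9]]
```

View pics/w4.png

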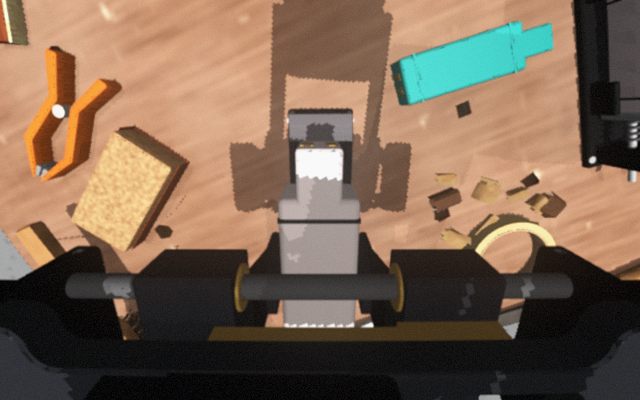

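The turned battery's narrow end is at (320,150), in line with the hook at (321,128). Next I'll tilt it 22° with the narrow end up and go to the pre-insertion pose.

```bash
python3 go.py -8.8 0.5 115 1 -22 -8.8 0.5 59.2 1 -22
```

```text
t 9.02 tcp cradle mm [ -0.2   0.3 148.3] J [-26.  35.  89.  -0.  56. -94.] open 40.1 gf 30.0 F [-0.4  0.3 -3.1]
err rotvec tool vs cradle [1.0000e-02 3.0000e-02 1.7967e+02]
[0.0285, 0.0004, 0.1111, 0.0003, 0.1222, -0.0018]
[0.0285, 0.0004, 0.2971, 0.0003, 0.1222, -0.0018]
```

Emit:
move_arm(
  increments=[
    [0.0285, 0, 0.05, 0, 0.122, -0.002, 0],
    [0.0285, 0, 0.11, 0, 0.122, -0.002, 0],
    [0.0285, 0, 0.11, 0, 0.122, -0.002, 0],
    [0.0285, 0, 0.11, 0, 0.122, -0.002, 0],
    [0.0285, 0, 0.11, 0, 0.122, -0.002, 0],
    [0.0285, 0, 0.11, 0, 0.122, -0.002, 0],
  ],
)

```text
time_s: 9.52
position: [0.5758, -0.1611, 0.1156]
tcp_rot: [[-0.861, 0.374, -0.345], [0.347, 0.927, 0.14], [0.372, 0.001, -0.928]]
force: [-1.0, -0.2, -1.4]
opening: 0.459
grasp_force: 30.0
```

```bash
python3 go.py -8.8 0.5 59.2 1 -22;  python3 - <<'E'
from h import *
c=cap("scene"); s=c["image"][120:200,280:380]; cv2.imwrite("pics/crop5.png",cv2.resize(s,None,fx=6,fy=6,interpolation=cv2.INTER_CUBIC))
E
```

```text
t 9.52 tcp cradle mm [ -9.2   0.7 115.6] J [-26.  45.  75.  -1.  81. -93.] open 40.0 gf 30.0 F [-0.9 -0.5 -1.4]
err rotvec tool vs cradle [-3.4090e+01  6.0000e-02 -1.7664e+02]
[-0.0711, -0.0008, 0.174, 0.0001, 0.0009, 0.0006]
```

View pics/crop5.png

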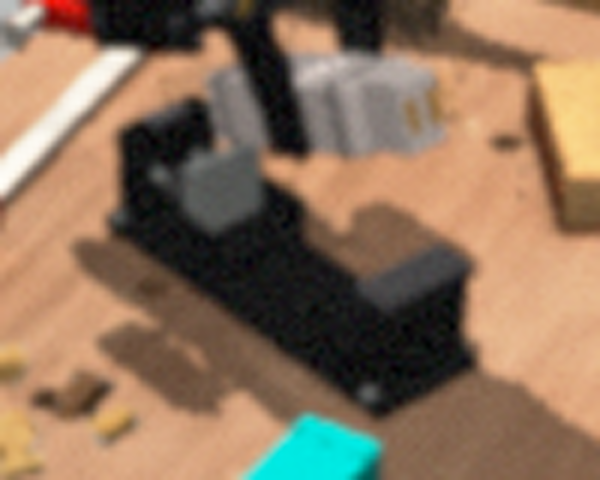

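The tilted battery hangs over the empty cradle, with its contacts end towards the hook (crop 415,280) and wide end towards the plate (crop 220,190). Lowering it.

Emit:
move_arm(
  increments=[
    [-0.018, -0.001, 0.043, 0, 0, 0, 0],
    [-0.036, -0.001, 0.087, 0, 0, 0, 0],
    [-0.053, -0.001, 0.13, 0, 0, 0, 0],
    [-0.068, -0.001, 0.174, 0, 0.001, 0, 0],
    [-0.068, -0.001, 0.174, 0, 0.001, 0, 0],
    [-0.068, -0.001, 0.174, 0, 0.001, 0, 0],
  ],
)

```text
time_s: 10.07
position: [0.5742, -0.1607, 0.0579]
tcp_rot: [[-0.858, 0.374, -0.352], [0.345, 0.928, 0.143], [0.38, 0.001, -0.925]]
force: [0.5, 0.7, -1.7]
opening: 0.461
grasp_force: 30.0
```

```bash
python3 go.py 9.7 0.5 59.2 1 -22 20 0.5 59.2 1 -22
```

```text
t 10.07 tcp cradle mm [-10.8   0.5  57.9] J [-26.  50.  76.  -1.  76. -93.] open 40.1 gf 30.0 F [ 0.2  0.8 -1.7]
err rotvec tool vs cradle [-3.4870e+01  9.0000e-02 -1.7646e+02]
[-0.0618, -0.0, -0.0299, 0.0002, -0.002, 0.0007]
[-0.0935, -0.0001, -0.043, 0.0002, -0.002, 0.0007]
```

Emit:
move_arm(
  increments=[
    [-0.02, 0, -0.008, 0, 0, 0, 0],
    [-0.04, 0, -0.016, 0, 0, 0, 0],
    [-0.06, 0, -0.024, 0, 0, 0, 0],
    [-0.075, 0, -0.03, 0, 0, 0, 0],
    [-0.089, 0, -0.037, 0, 0, 0, 0],
    [-0.089, 0, -0.037, 0, 0, 0, 0],
    [-0.089, 0, -0.037, 0, 0, 0, 0],
    [-0.089, 0, -0.037, 0, 0, 0, 0],
  ],
)

```text
time_s: 10.73
position: [0.5977, -0.1701, 0.0599]
tcp_rot: [[-0.855, 0.373, -0.361], [0.343, 0.928, 0.146], [0.389, 0.001, -0.921]]
force: [-9.1, 3.1, -2.5]
opening: 0.453
grasp_force: 30.0
```

```bash
python3 go.py 9.7 0.5 59.2 1 -22
```

```text
t 10.73 tcp cradle mm [14.5  0.6 59.9] J [-26.  52.  71.  -1.  80. -93.] open 39.4 gf 30.0 F [-9.6 -0.5 -2.5]
err rotvec tool vs cradle [-3.5730e+01  6.0000e-02 -1.7627e+02]
[0.0137, -0.0003, 0.0082, 0.0001, -0.0051, 0.0008]
```

```bash
python3 go.py 13.5 0.5 50.6 1 -15 12.5 0.5 42.1 1 -8 11.3 0.5 33.5 1 0
```

```text
t 10.73 tcp cradle mm [14.5  0.6 59.9] J [-26.  52.  71.  -1.  80. -93.] open 39.4 gf 30.0 F [-9.6 -0.5 -2.5]
err rotvec tool vs cradle [-3.5730e+01  6.0000e-02 -1.7627e+02]
[-0.0091, -0.0004, 0.0297, 0.0001, -0.044, 0.0008]
[-0.0171, -0.0004, 0.0571, 0.0002, -0.0829, 0.0008]
[-0.0246, -0.0004, 0.0851, 0.0002, -0.1273, 0.0008]
```

Emit:
move_arm(
  increments=[
    [-0.005, 0, 0.015, 0, -0.022, 0, 0],
    [-0.009, 0, 0.03, 0, -0.044, 0, 0],
    [-0.013, 0, 0.043, 0, -0.063, 0, 0],
    [-0.017, 0, 0.057, 0, -0.083, 0, 0],
    [-0.017, 0, 0.057, 0, -0.083, 0, 0],
    [-0.017, 0, 0.057, 0, -0.083, 0, 0],
  ],
)

```text
time_s: 11.23
position: [0.5949, -0.1688, 0.0418]
tcp_rot: [[-0.919, 0.373, -0.128], [0.369, 0.928, 0.053], [0.139, 0.001, -0.99]]
force: [-8.3, 2.7, -3.7]
opening: 0.46
grasp_force: 30.0
```

```bash
python3 go.py 11.3 0.5 33.5 1 0
```

```text
t 11.23 tcp cradle mm [11.4  0.7 41.8] J [-26.  47.  84.  -1.  57. -94.] open 40.1 gf 30.0 F [-8.7 -0.6 -3.7]
err rotvec tool vs cradle [-1.2520e+01  1.1000e-01 -1.7942e+02]
[-0.0034, -0.0007, 0.0275, 0.0004, -0.0444, 0.0008]
```

Emit:
move_arm(
  increments=[
    [-0.007, 0, 0.005, 0, -0.008, 0, 0],
    [-0.008, 0, 0.014, 0, -0.022, 0, 0],
    [-0.008, 0, 0.021, 0, -0.033, 0, 0],
    [-0.008, 0, 0.0275, 0, -0.044, 0, 0],
    [-0.008, 0, 0.0275, 0, -0.044, 0, 0],
    [-0.008, 0, 0.0275, 0, -0.044, 0, 0],
  ],
)

```text
time_s: 11.73
position: [0.5963, -0.1693, 0.0328]
tcp_rot: [[-0.928, 0.373, -0.001], [0.373, 0.928, 0.002], [0.002, 0.002, -1.0]]
force: [-8.8, 2.9, -2.3]
opening: 0.456
grasp_force: 30.0
```

```bash
python3 go.py 0 0.5 32 1 0;  python3 - <<'E'
from h import *
c=cap("wrist"); np.save("w6.npy",c,allow_pickle=True); s=c["image"][20:245,230:410]; cv2.imwrite("pics/crop6.png",cv2.resize(s,None,fx=2.6,fy=2.6,interpolation=cv2.INTER_CUBIC))
E
```

```text
t 11.73 tcp cradle mm [12.9  0.8 32.8] J [-26.  45.  90.   0.  44. -94.] open 39.6 gf 30.0 F [-9.3 -0.6 -2.3]
err rotvec tool vs cradle [-1.5000e-01  1.6000e-01 -1.7986e+02]
[0.0429, -0.0009, 0.0027, 0.0005, -0.0005, 0.0008]
```

View pics/crop6.png

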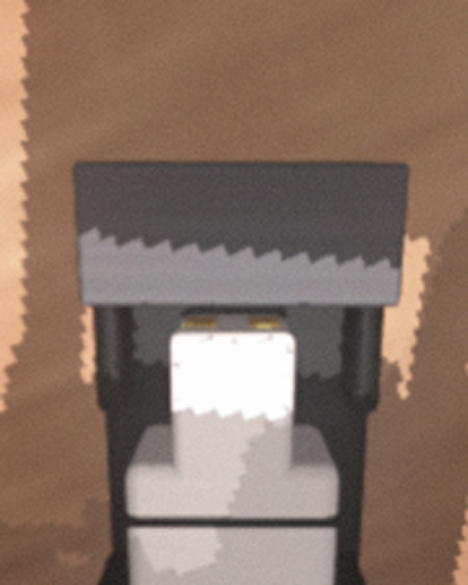

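The narrow end (crop 233,340) lies just in front of the lip (row 303) and centred under it. I'll lower it slightly and slide it home.

Emit:
move_arm(
  increments=[
    [0, 0, 0.005, 0, 0, 0, 0],
    [0, 0, 0.007, 0, 0, 0, 0],
    [0.01, 0, 0.007, 0, 0, 0, 0],
    [0.02, 0, 0.007, 0, 0, 0, 0],
    [0.03, 0, 0.007, 0, 0, 0, 0],
    [0.04, 0, 0.007, 0, 0, 0, 0],
    [0.05, 0, 0.007, 0, 0, 0, 0],
    [0.056, 0, 0.007, 0, 0, 0, 0],
    [0.056, 0, 0.007, 0, 0, 0, 0],
    [0.056, 0, 0.007, 0, 0, 0, 0],
  ],
)

```text
time_s: 12.62
position: [0.5862, -0.1652, 0.0317]
tcp_rot: [[-0.928, 0.374, 0.011], [0.374, 0.928, -0.003], [-0.012, 0.002, -1.0]]
force: [-4.5, 3.7, 2.6]
opening: 0.459
grasp_force: 30.0
```

```bash
python3 go.py 0 0.5 32 1 0
```

```text
t 12.62 tcp cradle mm [ 2.   0.8 31.7] J [-26.  45.  93.   0.  42. -95.] open 39.9 gf 30.0 F [-5.6  1.7  2.6]
err rotvec tool vs cradle [ 1.0500e+00  1.5000e-01 -1.7989e+02]
[0.0066, -0.0009, -0.0011, 0.0005, 0.0037, 0.0006]
```

Emit:
move_arm(
  increments=[
    [0.006, 0, 0, 0, 0, 0, 0],
    [0.012, 0, 0, 0, 0, 0, 0],
    [0.018, 0, 0, 0, 0, 0, 0],
    [0.024, 0, 0, 0, 0, 0, 0],
    [0.024, 0, 0, 0, 0, 0, 0],
    [0.024, 0, 0, 0, 0, 0, 0],
  ],
)

```text
time_s: 13.12
position: [0.5861, -0.1654, 0.0319]
tcp_rot: [[-0.927, 0.375, 0.026], [0.375, 0.927, -0.009], [-0.028, 0.001, -1.0]]
force: [8.7, 1.8, -5.9]
opening: 0.459
grasp_force: 30.0
```

```bash
python3 go.py 0 0.5 32 1 0
```

```text
t 13.12 tcp cradle mm [ 2.   0.6 31.9] J [-26.  45.  93.   0.  41. -95.] open 40.0 gf 30.0 F [ 7.3  4.9 -5.9]
err rotvec tool vs cradle [ 2.4800e+00  1.3000e-01 -1.7996e+02]
[0.0065, -0.0002, -0.0004, 0.0005, 0.0088, 0.0002]
```

Emit:
move_arm(
  increments=[
    [-0.008, 0, 0.003, 0, 0, 0, 0],
    [-0.016, 0, 0.006, 0, 0, 0, 0],
    [-0.016, 0, 0.006, 0, 0, 0, 0],
    [-0.016, 0, 0.006, 0, 0, 0, 0.6],
    [-0.016, 0, 0.006, 0, 0, 0, 1],
    [-0.016, 0, 0.006, 0, 0, 0, 1],
    [-0.016, 0, 0.003, 0, 0, 0, 1],
    [-0.016, 0, 0.0, 0, 0, 0, 1],
    [-0.016, 0, 0.0, 0, 0, 0, 1],
  ],
)

```text
time_s: 13.87
position: [0.5843, -0.165, 0.0312]
tcp_rot: [[-0.928, 0.374, 0.012], [0.373, 0.928, -0.004], [-0.013, 0.001, -1.0]]
force: [0.6, -0.7, 0.0]
opening: 0.828
grasp_force: 0.0
```

```bash
python3 go.py 0 0.5 32 1 0 -40 .5 200 1 0
```

```text
t 13.87 tcp cradle mm [ 0.1  0.3 31.2] J [-26.  45.  93.   0.  42. -95.] open 72.0 gf 0.0 F [ 0.9 -0.4  0. ]
err rotvec tool vs cradle [ 1.1600e+00  9.0000e-02 -1.7988e+02]
[0.0003, 0.0008, -0.0026, 0.0003, 0.0041, 0.0007]
[0.1264, 0.0016, -0.5643, 0.0003, 0.0041, 0.0007]
```

Emit:
move_arm(
  increments=[
    [0, 0, -0.05, 0, 0, 0, 1],
    [0, 0, -0.18, 0, 0, 0, 1],
    [0, 0, -0.3, 0, 0, 0, 1],
    [0, 0, -0.42, 0, 0.004, 0, 1],
    [-0.13, 0, -0.52, 0, 0.004, 0, 1],
    [-0.23, 0, -0.56, 0, 0.004, 0, 1],
    [-0.23, 0, -0.56, 0, 0.004, 0, 1],
    [-0.23, 0, -0.56, 0, 0.004, 0, 1],
    [-0.23, 0, -0.56, 0, 0.004, 0, 1],
  ],
)

```text
time_s: 14.62
position: [0.6449, -0.1894, 0.199]
tcp_rot: [[-0.928, 0.374, -0.002], [0.374, 0.928, 0.002], [0.003, 0.001, -1.0]]
force: [-0.0, -0.1, -0.7]
opening: 1.0
grasp_force: 0.0
```

```bash
python3 go.py
python3 - <<'E'
from h import *
from go import O,Rc
c=cap("wrist"); cv2.imwrite("pics/w7.png",c["image"])
pts=np.array([[-59,26,62],[-59,-26,62],[65,22,60],[65,-22,60],[-41,20,54],[-41,-20,54],[40,20,54],[40,-20,54]])/1000
print(np.round(proj(c,O+pts@Rc.T),1).tolist())
im=c["image"]; print(im.shape)
s=im[60:260,240:400]; a=cv2.resize(s,None,fx=3,fy=3,interpolation=cv2.INTER_CUBIC)
t=cap("scene")["image"][130:200,290:365]; b=cv2.resize(t,None,fx=4,fy=4,interpolation=cv2.INTER_CUBIC); b=cv2.copyMakeBorder(b,0,600-b.shape[0],0,0,0)
cv2.imwrite("pics/crop7.png",np.hstack([a,b]))
E
```

```text
t 14.62 tcp cradle mm [ 65.5   0.4 199. ] J [-26.  36.  77.   0.  68. -94.] open 87.0 gf 0.0 F [-0.  -0.1 -0.7]
err rotvec tool vs cradle [-2.6000e-01  1.2000e-01 -1.7988e+02]
[[347.7, 64.4], [291.4, 64.3], [340.1, 193.0], [298.3, 193.0], [340.2, 85.9], [298.8, 85.8], [338.4, 168.5], [300.2, 168.4]]
(400, 640, 3)
```

View pics/crop7.png

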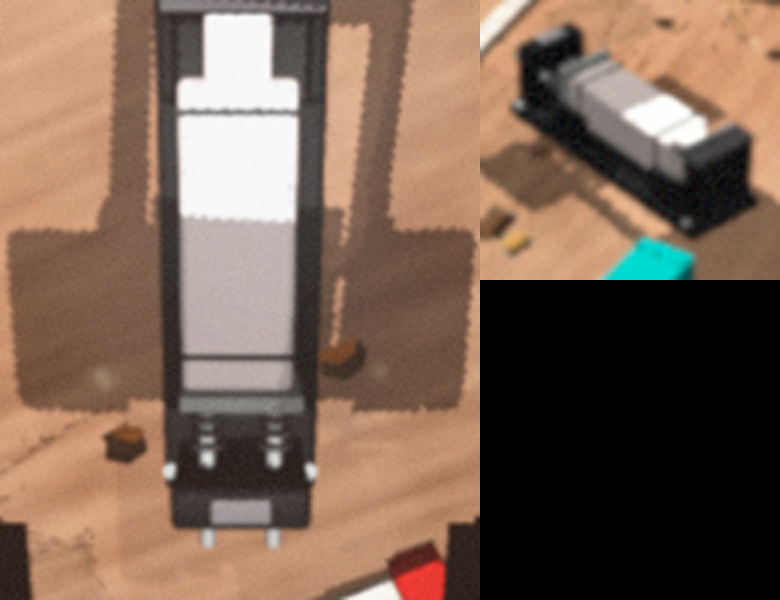

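The battery is home: its shoulder at crop row 78 matches the predicted 78, its width matches a top height of 54 mm, the plate is against the wide end and the narrow end is under the hook. Handing in.

```bash
python3 -c "
from h import *
print(workorder.hand_in())"
```

```text
the job is handed in; nothing more can be done
None
```

The wrongly placed battery has been turned and put back in its cradle: the final images show its narrow end under the hook and the plate against its wide end. The other battery was not touched, and the job was handed in at about 15 s; no verdict came back.

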